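# Set out a pea cross in the spacing tray

## Robot

A 6-joint arm with a two-finger parallel gripper is mounted at the origin on the work surface. World frame = base frame: x ahead of the robot, y to its left, z up, the work surface at z = 0. Lengths are in m, angles in rad, forces in N, time in s.
With the tool pointing down it reaches from about 0.35 to 0.775 m from the base axis. Payload 5.5 kg.
Tool frame: the origin (TCP) lies between the finger pads; the fingertips stand 19 mm ahead of it and the grasp point (between the pads) is the TCP; z points along the fingers, x is the direction in which the jaws open and shut, and the axes are right-handed (so a half turn about z gives the same grasp; the last joint's range is limited). The gripper opens to 85 mm and grips with 20 to 120 N. Pads are 22 mm wide; open, the fingers measure 114 mm over their backs; the gripper's body (76 mm by 85 mm) begins 54 mm behind the grasp point. The pads swing forward as they close: fully open they stand 13 mm farther back than shut.
Start: joints at [1.076, 0.313, 0.046, 1.304, 0, 1.431], TCP at [0.2, 0.539, 0.25] pointing down, gripper open.
Joint ranges: [-2.76, 2.76], [-0.86, 1.69], [-1.03, 1.26], [-2.2, 2.34], [-1.47, 1.5], [-3.14, 3.14]. Speed limits (rad/s): [2.57, 2.57, 3.14, 3.14, 3.14, 3.14].

## Interface

Orientations are given as a unit quaternion [w, x, y, z].
In Python, from workcell import env gives the robot as it stands. The module is installed in compiled form; this text tells all that it offers.
- The arm moves only by the tool carry_out, never from a script. Its argument "steps" is a list of rows, each a list of 7 numbers: the gripper command: -1 is shut, 1 is fully open, values between are in proportion, then the shift along the tool's x, y, z in m, then the turn, a rotation vector about the tool's x, y, z in rad. A call has 1 to 20 rows; each row shifts and turns the commanded pose from where the row before left it, along the tool's axes as they then stand; what a row does not reach is not made up. A row lasts 1/8 s, in which the tool goes at most 62.5 mm and 10.7 degrees, less where a joint would pass 70% of its speed; a pose out of reach is approached as far as the arm can. A call with a gripper value outside its range is refused whole. The fingers move at their own pace and stop on an object; "grip_force" is the grip in N (left out, the last holds). Time passes only in rows, so rows that do not move let the fingers close. It gives the time, the measured TCP pose, the force and the opening at its end, in the units of the state.
- env.get_state(): the state, without advancing time (a new reading comes with each control period).
- env.read_camera(name): name is "scene" or "top"; returns a dict with "color" (420x560x3 uint8, red, green, blue), "K" (3x3 intrinsics, pixels), "R" (3x3) and "t" (3): a world point X has camera coordinates R X + t. Camera axes: x right, y down, z forward; pixel columns grow to the right and rows downward; lengths in m; the calibration is good to about 2 mm. A picture is of the moment at which its call begins. There is no depth.
- env.hand_in(): hands the job in, once; it reports no verdict.
The state is a dict: "clock": time; "joint_pos": joint angles; "qvel": joint speeds; "tau": joint torques, N m; "tcp_pos": TCP position; "orientation": TCP orientation; "wrist_force": force on the tool from outside, world axes, zero at the start; "ft_torque": the same for the moment, N m; "finger_gap": finger opening in m.
Only numpy, scipy, OpenCV 4.12 (cv2) and the standard library are available. Lean on these libraries where they do the work, as an engineer would, in place of code of your own. Each camera call takes 0.05 s, during which the arm holds its last target. There are 200 camera calls.

## Task

Set out this pea cross in the black spacing tray, where the two parent plants (terracotta pots, one red-flowered with a red tag, one blue-flowered with a blue tag) already stand in the front row: stand the hybrid seedling (red and blue tags) in the pocket between its parents, the red-tag seedling in the back-row pocket directly behind the red-tag parent, and the blue-tag seedling in the one directly behind the blue-tag parent. Put the clear humidity dome over the hybrid, so that it sits down squarely on its pot. Carry the pots upright and set them down gently, and leave the parents and the yellow-tag and white-tag pots where they stand.

Things in the scene. Friction and masses are not known exactly. Their poses are not given: they have to be found in the camera images.
- tray: Fixed black tray, 205 (x) by 300 (y) by 20 mm high, two rows of three round pockets. Origin: centre of its underside, on the bench; x towards the back row (away from the robot), y left, z up. Pocket centres: x -47.5 (front row) and +47.5 mm (back row), y -95, 0, +95 mm; 56 mm wide, floor 3 mm above the bench. Pots stand in them with some play. Front-row ends hold the parents, four are empty.
- red_parent: Red-flowered parent plant in a terracotta pot with a red tag, loose in one end pocket (left or right) of the tray's front row; not to be moved. Pot 60 mm tall, rim 60 mm wide; plant to 135 mm above the bench, leaves within 45 mm of the axis. Origin: centre of the pot's underside, z up.
- blue_parent: Blue-flowered parent plant in a terracotta pot with a blue tag, in the other end pocket of the front row; not to be moved. Size and origin as the red parent.
- red_seedling_mid (a point): Seedling in a dark green pot with one red tag. 60 mm tall, 38 mm wide at the foot, 51 mm under a rim band 60 mm wide and 12 mm high; 0.11 kg (varies). Leaves and tag, inside the rim's circle, rise 32 mm above it. Loose, upright, any yaw. Point: on the axis, 30 mm above the underside, z up. Grip it by the rim from above; at a pocket, fingers lower than 20 mm above the bench strike the tray.
- blue_seedling_mid (a point): Seedling in a dark green pot with one blue tag. Same pot and point as the red-tag seedling.
- hybrid_mid (a point): The hybrid: seedling in a dark green pot with two tags, one red and one blue. Same pot and point as the red-tag seedling.
- yellow_pot_mid (a point): Bystander, to be left where it stands: seedling in a dark green pot with one yellow tag, among the others. Same pot and point as the red-tag seedling.
- white_pot_mid (a point): Bystander, to be left where it stands: seedling in a dark green pot with one white tag, among the others. Same pot and point as the red-tag seedling.
- dome_knob (a point): Loose humidity dome, 82 mm tall, 35 g: clear cup, mouth down, white collar 73 mm wide at the foot, orange knob (22 mm wide, 24 mm tall) on top. Point: knob's centre, 70 mm above the dome's foot, z up. Grip the knob; the cup (54 mm wide) begins 12 mm below the point. The collar slips 10 mm over a pot's rim, 4 mm play all round, and rests on it: the point is then 90 mm above the pot's point.

How it is judged:
By the outcome, as a careful person would: the job done as asked, in the order asked, and still so for the second after the job is handed in, with the robot touching nothing.
It also fails if it takes over 109 s, if anything falls off the work surface, if the arm or the gripper's body presses on something with over 40 N, if the wrist force passes 120 N, or if a joint passes its speed limit or range.

## Working session

There is one attempt and no reset: what is moved stays moved. The work goes in short steps, Python scripts to look and compute and a tool call to move; the robot and the scene stay as the last step left them, time stands still between calls to the robot, and variables do not carry over. Pictures are saved under pics/ and viewed, about 12 in all and at most 16, crops included, and the job is handed in when it is done.

Besides the shell and the picture viewer there is one more tool, called after "Call:" in YAML: its name, and indented under it one key for each argument. carry_out: Moves the arm, as the interface text tells. Its arguments: {"type":"object","properties":{"steps":{"type":"array","items":{"type":"array","items":{"type":"number"}}},"grip_force":{"type":"number"}},"required":["steps"]}

```bash
mkdir -p pics; python3 - <<'E'
from workcell import env
import cv2,numpy as np
s=env.get_state();print({k:np.round(v,3).tolist() for k,v in s.items()})
for n in("scene","top"):
    c=env.read_camera(n);cv2.imwrite(f"pics/{n}0.png",c["color"][:,:,::-1]);print(n,np.round(c["K"],1).tolist(),np.round(c["R"],4).tolist(),np.round(c["t"],4).tolist())
E
```

```text
{'clock': 0.0, 'joint_pos': [1.076, 0.314, 0.045, 1.304, -0.0, 1.431], 'qvel': [-0.0, 0.002, -0.001, -0.001, 0.0, 0.0], 'tau': [-0.001, -48.063, 29.853, 0.019, -0.0, 0.0], 'tcp_pos': [0.2, 0.539, 0.249], 'orientation': [0.0, 0.821, 0.571, -0.001], 'wrist_force': [-0.149, 0.383, 0.094], 'ft_torque': [-0.021, -0.001, -0.034], 'finger_gap': 0.086}
scene [[456.1, 0.0, 277.6], [0.0, 456.1, 212.9], [0.0, 0.0, 1.0]] [[0.4431, 0.8963, 0.0201], [0.6539, -0.3078, -0.6911], [-0.6132, 0.3194, -0.7225]] [-0.1822, -0.3329, 1.3804]
top [[510.6, 0.0, 268.4], [0.0, 510.6, 212.4], [0.0, 0.0, 1.0]] [[0.0243, -0.9996, -0.0175], [-0.9909, -0.0218, -0.1325], [0.132, 0.0206, -0.991]] [-0.0837, 0.522, 1.1405]
```

View pics/scene0.png

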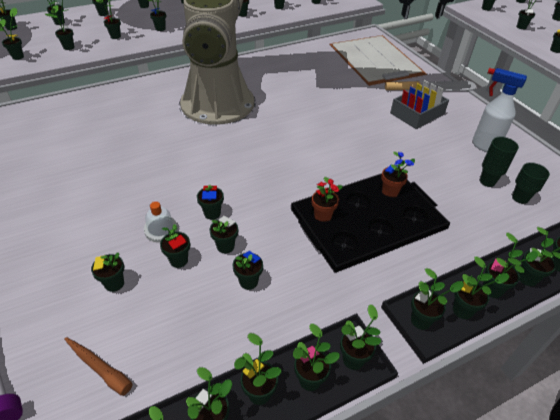

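View pics/top0.png

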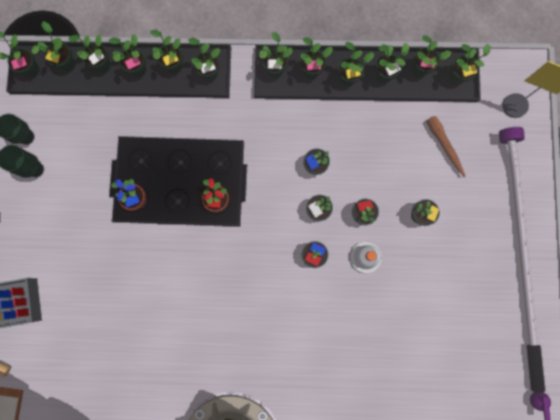

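```bash
cat > h.py <<'E'
import cv2,numpy as np
from workcell import env
def ray(c,u,v,z):
    R,t=c["R"],c["t"];C=-R.T@t
    d=R.T@np.linalg.inv(c["K"])@[u,v,1.]
    return C+d*(z-C[2])/d[2]
def proj(c,X):
    p=c["K"]@(c["R"]@np.array(X)+c["t"]);return p[:2]/p[2]
E
python3 - <<'E'
from h import *
c=env.read_camera("top");im=c["color"]
print("C",-c["R"].T@c["t"])
hsv=cv2.cvtColor(im,cv2.COLOR_RGB2HSV)
m=((hsv[...,2]<85)|(hsv[...,1]>110)).astype(np.uint8)*255
m[:110]=0;m[300:]=0;m[:,:70]=0;m[:,480:]=0
cs,_=cv2.findContours(m,cv2.RETR_EXTERNAL,cv2.CHAIN_APPROX_NONE)
vis=im[:,:,::-1].copy()
for q in cs:
    if cv2.contourArea(q)<60: continue
    (u,v),r=cv2.minEnclosingCircle(q)
    if u<260:
        print("tray",cv2.minAreaRect(q)); continue
    e=cv2.fitEllipse(q)
    print(np.round([u,v,r],1),np.round(ray(c,u,v,.06),4),np.round(e[0],1),np.round(e[1],1),np.round(ray(c,*e[0],.06),4))
    cv2.circle(vis,(round(u),round(v)),round(r),(0,255,255),1)
big=cv2.resize(vis[120:285,100:450],None,fx=2.28,fy=2.28,interpolation=cv2.INTER_CUBIC)
cv2.imwrite("pics/c1.png",big)
E
```

```text
C [ 0.36878251 -0.09581779  1.19793611]
[314.  254.4  12.6] [ 0.4286 -0.1757  0.06  ] [313.8 254.4] [23.1 24.5] [ 0.4286 -0.1753  0.06  ]
[318.  210.   12.2] [ 0.5283 -0.1834  0.06  ] [317.7 212.2] [13.9 21.7] [ 0.5233 -0.1827  0.06  ]
[424.  212.5  13.8] [ 0.5279 -0.4201  0.06  ] [423.5 212.9] [22.7 25.9] [ 0.527  -0.4189  0.06  ]
[364.4 211.5  12.9] [ 0.5272 -0.2872  0.06  ] [364.2 211.3] [21.5 25.4] [ 0.5276 -0.2869  0.06  ]
[316.9 202.7  10.2] [ 0.5449 -0.1808  0.06  ] [317.2 202.2] [11.5 19. ] [ 0.546  -0.1813  0.06  ]
[315.8 161.5  12.6] [ 0.6396 -0.1771  0.06  ] [315.2 161.7] [22.4 24. ] [ 0.6392 -0.1758  0.06  ]
tray ((177.85446166992188, 181.01145935058594), (135.25221252441406, 85.21373748779297), 1.847610354423523)
[445.5 144.   28.9] [ 0.6863 -0.4713  0.06  ] [439.5 131.6] [ 5.7 71. ] [ 0.7151 -0.4583  0.06  ]
```

View pics/c1.png

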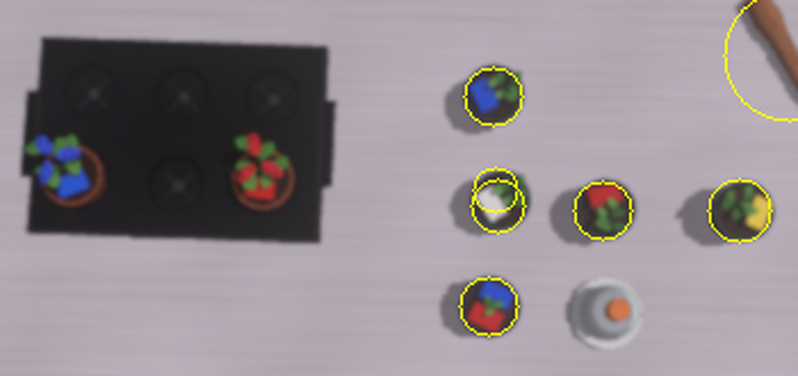

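```bash
python3 - <<'E'
from h import *
c=env.read_camera("top");im=c["color"]
hsv=cv2.cvtColor(im,cv2.COLOR_RGB2HSV)
m=((hsv[...,0]>5)&(hsv[...,0]<20)&(hsv[...,1]>140)&(hsv[...,2]>150)).astype(np.uint8)
m[:225]=0;m[300:]=0;m[:,:330]=0
v,u=np.nonzero(m);print("knob px",u.mean(),v.mean(),len(u),ray(c,u.mean(),v.mean(),.075))
s=env.read_camera("scene");h2=cv2.cvtColor(s["color"],cv2.COLOR_RGB2HSV)
m2=((h2[...,0]>5)&(h2[...,0]<20)&(h2[...,1]>140)&(h2[...,2]>150)).astype(np.uint8)
m2[:190]=0;m2[225:]=0;m2[:,:140]=0;m2[:,172:]=0
v2,u2=np.nonzero(m2);print("scene",u2.mean(),v2.mean(),len(u2),ray(s,u2.mean(),v2.mean(),.070))
# collar: bright ring
cr=im[235:280,340:395]
g=cv2.resize(im[130:235,105:250],None,fx=5,fy=5,interpolation=cv2.INTER_CUBIC)[:,:,::-1]
g=np.clip(g.astype(float)*3.0,0,255).astype(np.uint8)
for n in[(0,0)]:pass
# tray grid guess from hand-read pockets
P={(-1,1):(92,93),(-1,0):(184,95),(-1,-1):(273,98),(1,0):(177,186)}
for k,(a,b) in P.items(): print(k,ray(c,100+a/2.28,120+b/2.28,.003))
cv2.imwrite("pics/tr.png",g)
d=cv2.resize(cr,None,fx=8,fy=8,interpolation=cv2.INTER_CUBIC)[:,:,::-1]
cv2.imwrite("pics/dome.png",np.clip(d.astype(float),0,255).astype(np.uint8))
E
```

```text
knob px 370.5660377358491 255.45283018867926 53 [ 0.42841256 -0.29815813  0.075     ]
scene 154.46808510638297 204.6595744680851 47 [ 0.4153074  -0.29876755  0.07      ]
(-1, 1) [0.64643838 0.23994551 0.003     ]
(-1, 0) [0.64624922 0.14252565 0.003     ]
(-1, -1) [0.64492296 0.04854645 0.003     ]
(1, 0) [0.54923095 0.14526912 0.003     ]
```

View pics/tr.png

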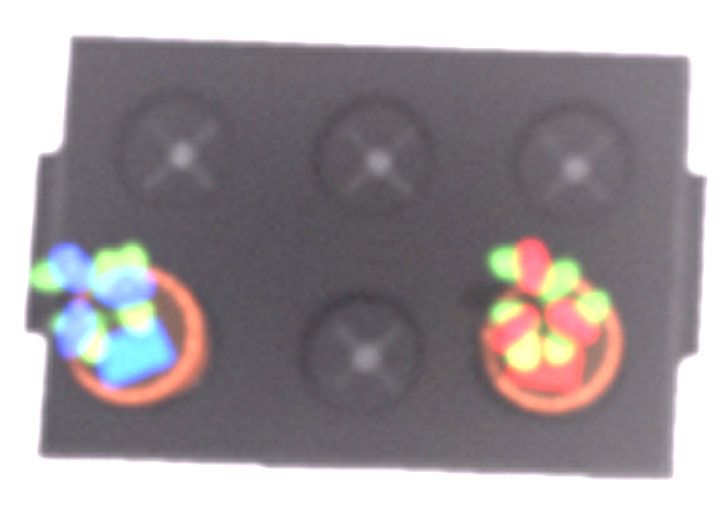

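```bash
python3 - <<'E'
from h import *
c=env.read_camera("top");s=env.read_camera("scene")
def tri(a,b):
    A=[];B=[]
    for cam,(u,v) in((c,a),(s,b)):
        M=cam["K"]@np.c_[cam["R"],cam["t"]]
        for r,p in((0,u),(1,v)):
            q=M[r]-p*M[2];A.append(q[:3]);B.append(-q[3])
    x=np.linalg.lstsq(np.array(A),np.array(B),rcond=None)[0]
    return np.round(x,4),np.round(proj(c,x)-a,1),np.round(proj(s,x)-b,1)
print("knob",tri((370.57,255.45),(154.5,204.7)))
P=[(181,155),(379,162),(575,169),(366,357)]
loc=np.array([[.0475,.095],[.0475,0],[.0475,-.095],[-.0475,0]])
W=np.array([ray(c,104.6+a/5,129.6+b/5,.003)[:2] for a,b in P]);print(W)
# rigid fit
lc=loc.mean(0);wc=W.mean(0);a=loc-lc;b=W-wc
th=np.arctan2((a[:,0]*b[:,1]-a[:,1]*b[:,0]).sum(),(a*b).sum())
R=np.array([[np.cos(th),-np.sin(th)],[np.sin(th),np.cos(th)]]);t=wc-R@lc
print("yaw deg",np.degrees(th),"org",t,"res",np.round((W-(loc@R.T+t))*1e3,1))
for l in loc: print(l,np.round(R@l+t,4))
# scene check: draw estimates
vis=s["color"][:,:,::-1].copy()
for l in loc:
    cv2.circle(vis,tuple(int(round(x)) for x in proj(s,[*(R@l+t),.003])),2,(0,255,255),-1)
for x,y in[(.4286,-.1755),(.5274,-.287),(.639,-.177),(.53,-.185),(.527,-.4195)]:
    pts=[proj(s,[x+.03*np.cos(q),y+.03*np.sin(q),.06]) for q in np.linspace(0,6.3,40)]
    cv2.polylines(vis,[np.int32(np.round(np.array(pts)*8))],False,(0,255,255),1,cv2.LINE_AA,3)
pts=[proj(s,[.42+.0365*np.cos(q),-.297+.0365*np.sin(q),0.0]) for q in np.linspace(0,6.3,40)]
cv2.polylines(vis,[np.int32(np.round(np.array(pts)*8))],False,(255,0,255),1,cv2.LINE_AA,3)
cv2.imwrite("pics/s1.png",cv2.resize(vis[150:300,80:460],None,fx=2.1,fy=2.1,interpolation=cv2.INTER_CUBIC))
E
```

```text
knob (array([ 0.4278, -0.2984,  0.0811]), array([0.6, 0.2]), array([ 0.8, -0. ]))
[[0.64692575 0.23888763]
 [0.64541707 0.14321358]
 [0.64389426 0.04883707]
 [0.55063019 0.14493448]]
yaw deg -0.8770807487879209 org [0.5979696  0.14433174] res [[ 0.   0.3]
 [-0.  -0.4]
 [-0.1  0.2]
 [ 0.2 -0.1]]
[0.0475 0.095 ] [0.6469 0.2386]
[0.0475 0.    ] [0.6455 0.1436]
[ 0.0475 -0.095 ] [0.644  0.0486]
[-0.0475  0.    ] [0.5505 0.1451]
```

View pics/s1.png

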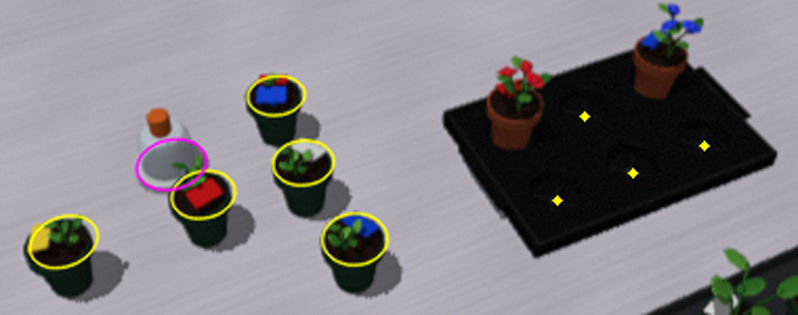

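Call:
carry_out:
  steps:
    - [0.8,0,0,0,0,0,0.1736]
    - [0.8,0,0,0,0,0,0.1736]
    - [0.8,0,0,0,0,0,0.1736]
    - [0.8,0,0,0,0,0,0.1736]
    - [0.8,0,0,0,0,0,0.1736]
    - [0.8,0,0,0,0,0,0.1736]
    - [0.8,0,0,0,0,0,0.1736]
    - [0.8,0.036,0.034,0,0,0,0]
    - [0.8,0.036,0.034,0,0,0,0]
    - [0.8,0.036,0.034,0,0,0,0]
    - [0.8,0.036,0.034,0,0,0,0]
    - [0.8,0.036,0.034,0,0,0,0]
    - [0.8,0.036,0.034,0,0,0,0]
    - [0.8,0.034,0.035,0,0,0,0]
    - [0.8,0,0.04,0,0,0,0]
    - [0.8,0,0.04,0,0,0,0]
    - [0.8,0,0.04,0,0,0,0]
    - [0.8,0,0.04,0,0,0,0]
    - [0.8,0,0.04,0,0,0,0]
    - [0.8,0,0,0,0,0,0]
  grip_force: 30

```text
clock: 2.85
tcp_pos: [0.4501, 0.0984, 0.2505]
orientation: [0.0, 1.0, -0.002, 0.0]
wrist_force: [0.0, 0.3, 0.5]
finger_gap: 0.0769
```

Call:
carry_out:
  steps:
    - [0.8,-0.003,0.039,0,0,0,0]
    - [0.8,-0.003,0.039,0,0,0,0]
    - [0.8,-0.003,0.039,0,0,0,0]
    - [0.8,-0.003,0.039,0,0,0,0]
    - [0.8,-0.003,0.039,0,0,0,0]
    - [0.8,-0.003,0.039,0,0,0,0]
    - [0.8,-0.0035,0.04,0,0,0,0]
    - [0.8,0,0,0.03,0,0,0]
    - [0.8,0,0,0.03,0,0,0]
    - [0.8,0,0,0.03,0,0,0]
    - [0.8,0,0,0.01,0,0,0]
    - [0.8,0,0,0,0,0,0]

```text
clock: 4.35
tcp_pos: [0.4289, -0.1731, 0.1502]
orientation: [-0.0, 1.0, 0.001, -0.0]
wrist_force: [0.6, 0.8, 0.3]
finger_gap: 0.0768
```

```bash
python3 - <<'E'
from h import *
s=env.read_camera("scene");t=env.read_camera("top")
a=cv2.resize(s["color"][120:270,120:290],None,fx=2.3,fy=2.3,interpolation=cv2.INTER_CUBIC)
b=cv2.resize(t["color"][170:320,250:420],None,fx=2.3,fy=2.3,interpolation=cv2.INTER_CUBIC)
cv2.imwrite("pics/g1.png",np.hstack([a,b])[:,:,::-1])
E
```

```text
(no output)
```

View pics/g1.png

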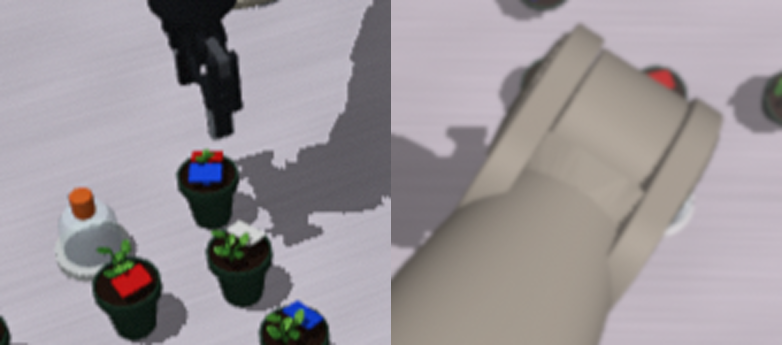

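Call:
carry_out:
  steps:
    - [0.8,0,0.0025,0.02,0,0,0]
    - [0.8,0,0,0.02,0,0,0]
    - [0.8,0,0,0.02,0,0,0]
    - [0.8,0,0,0.02,0,0,0]
    - [0.8,0,0,0.01,0,0,0]
    - [0.8,0,0,0.01,0,0,0]
    - [0.8,0,0,0,0,0,0]
    - [0.3,0,0,0,0,0,0]
    - [0,0,0,0,0,0,0]
    - [-0.2,0,0,0,0,0,0]
    - [-0.2,0,0,0,0,0,0]
    - [-0.2,0,0,0,0,0,0]
  grip_force: 30

```text
clock: 5.95
tcp_pos: [0.4292, -0.1764, 0.051]
orientation: [0.0, 1.0, 0.0, 0.001]
wrist_force: [-1.4, 0.3, 5.9]
finger_gap: 0.0588
```

Call:
carry_out:
  steps:
    - [-0.2,0,0,-0.01,0,0,0]
    - [-0.2,0,0,-0.02,0,0,0]
    - [-0.2,0,0,-0.03,0,0,0]
    - [-0.2,0,0,-0.04,0,0,0]
    - [-0.2,0,0,-0.04,0,0,0]
    - [-0.2,0,0,-0.02,0,0,0]
    - [-0.2,0.006,-0.016,0,0,0,0]
    - [-0.2,0.013,-0.034,0,0,0,0]
    - [-0.2,0.013,-0.034,0,0,0,0]
    - [-0.2,0.013,-0.034,0,0,0,0]
    - [-0.2,0.013,-0.034,0,0,0,0]
    - [-0.2,0.013,-0.034,0,0,0,0]
    - [-0.2,0.013,-0.034,0,0,0,0]
    - [-0.2,0.013,-0.034,0,0,0,0]
    - [-0.2,0.013,-0.034,0,0,0,0]
    - [-0.2,0.011,-0.0335,0,0,0,0]
    - [-0.2,0,0,0,0,0,0]

```text
clock: 8.07
tcp_pos: [0.5488, 0.1484, 0.2085]
orientation: [-0.0, 1.0, 0.002, -0.001]
wrist_force: [-0.3, 0.1, -1.3]
finger_gap: 0.059
```

Call:
carry_out:
  steps:
    - [-0.2,0,0,0.02,0,0,0]
    - [-0.2,0,0,0.03,0,0,0]
    - [-0.2,0,0,0.03,0,0,0]
    - [-0.2,0,0,0.03,0,0,0]
    - [-0.2,0,0,0.02,0,0,0]
    - [-0.2,0,0,0,0,0,0]
    - [-0.2,0,0,0,0,0,0]

```text
clock: 8.95
tcp_pos: [0.5495, 0.1454, 0.0807]
orientation: [-0.0, 1.0, 0.0, 0.0]
wrist_force: [1.1, -0.1, -0.8]
finger_gap: 0.0589
```

```bash
python3 - <<'E'
from h import *
s=env.read_camera("scene");S=env.get_state();print(S["tcp_pos"],S["wrist_force"])
a=cv2.resize(s["color"][120:280,280:460],None,fx=3,fy=3,interpolation=cv2.INTER_CUBIC)
cv2.imwrite("pics/g2.png",np.clip(a[:,:,::-1]*1.6,0,255).astype(np.uint8))
E
```

```text
[0.55003535 0.14551639 0.08117927] [-0.04203765 -0.20791985 -1.0075808 ]
```

View pics/g2.png

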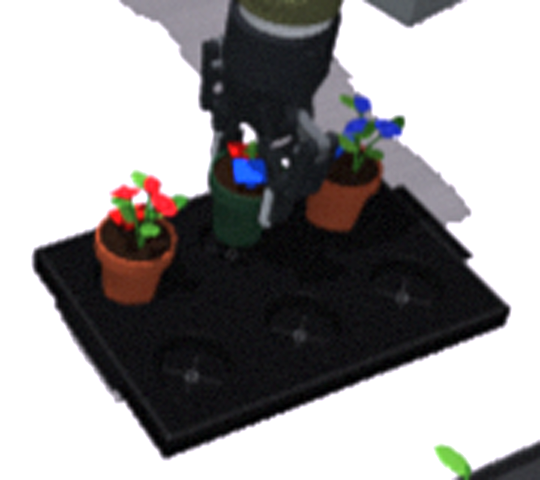

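Call:
carry_out:
  steps:
    - [-0.2,0,0,0.006,0,0,0]
    - [-0.2,0,0,0.006,0,0,0]
    - [-0.2,0,0,0.005,0,0,0]
    - [-0.2,0,0,0.004,0,0,0]
    - [-0.2,0,0,0.003,0,0,0]
    - [-0.2,0,0,0.002,0,0,0]
    - [-0.2,0,0,0,0,0,0]
    - [-0.2,0,0,0,0,0,0]

```text
clock: 10.0
tcp_pos: [0.5497, 0.1455, 0.0544]
orientation: [-0.0, 1.0, 0.0, 0.0]
wrist_force: [-0.5, 0.3, -1.8]
finger_gap: 0.0588
```

Call:
carry_out:
  steps:
    - [-0.2,0,0,0.001,0,0,0]
    - [-0.2,0,0,0.001,0,0,0]
    - [-0.2,0,0,0,0,0,0]

```text
clock: 10.38
tcp_pos: [0.5498, 0.1456, 0.054]
orientation: [-0.0, 1.0, 0.0, 0.001]
wrist_force: [-4.8, -0.3, 10.6]
finger_gap: 0.0589
```

Call:
carry_out:
  steps:
    - [-0.2,0,0,-0.001,0,0,0]
    - [0.4,0,0,0,0,0,0]
    - [0.5,0,0,0,0,0,0]
    - [0.7,0,0,0,0,0,0]
    - [0.75,0,0,0,0,0,0]
    - [0.75,0,0,0,0,0,0]
    - [0.75,0,0,-0.01,0,0,0]
    - [0.75,0,0,-0.02,0,0,0]
    - [0.75,0,0,-0.03,0,0,0]
    - [0.75,0,0,-0.04,0,0,0]
    - [0.75,0,0,-0.04,0,0,0]
    - [0.75,0,0,-0.04,0,0,0]
    - [0.75,0,0,0,0,0,0]

```text
clock: 12.0
tcp_pos: [0.5517, 0.1458, 0.238]
orientation: [-0.001, 1.0, 0.0, 0.004]
wrist_force: [-0.4, 0.3, -0.1]
finger_gap: 0.0749
```

Call:
carry_out:
  steps:
    - [0.75,0,0,0,0,0,-0.1745]
    - [0.75,0,0,0,0,0,-0.1745]
    - [0.75,0,0,0,0,0,-0.1745]
    - [0.75,0,0,0,0,0,-0.1745]
    - [0.75,0,0,0,0,0,-0.1745]
    - [0.75,0,0,0,0,0,-0.1745]
    - [0.75,0,0,0,0,0,-0.1745]
    - [0.75,0,0,0,0,0,-0.1745]
    - [0.75,0,0,0,0,0,-0.1748]
    - [0.75,-0.043,-0.0023,0,0,0,0]
    - [0.75,-0.043,-0.0023,0,0,0,0]
    - [0.75,-0.043,-0.0023,0,0,0,0]
    - [0.75,-0.043,-0.0023,0,0,0,0]
    - [0.75,-0.043,-0.0023,0,0,0,0]
    - [0.75,-0.043,-0.0023,0,0,0,0]
    - [0.75,-0.043,-0.0023,0,0,0,0]
    - [0.75,-0.043,-0.0023,0,0,0,0]
    - [0.75,-0.043,-0.0023,0,0,0,0]
    - [0.75,-0.045,-0.0023,0,0,0,0]

```text
clock: 14.38
tcp_pos: [0.5264, -0.2876, 0.2327]
orientation: [-0.0, 0.707, 0.707, 0.0]
wrist_force: [0.1, -0.0, 0.6]
finger_gap: 0.0749
```

Call:
carry_out:
  steps:
    - [0.75,0,0,0.03,0,0,0]
    - [0.75,0,0,0.03,0,0,0]
    - [0.75,0,0,0.02,0,0,0]
    - [0.75,0,0,0,0,0,0]
    - [0.75,0,0,0,0,0,0]

```text
clock: 15.0
tcp_pos: [0.5272, -0.2866, 0.1539]
orientation: [0.0, 0.707, 0.707, 0.0]
wrist_force: [-0.2, -1.0, 0.6]
finger_gap: 0.0745
```

Good. Down to 0.05 and grip.

Call:
carry_out:
  steps:
    - [0.75,0,0,0.02,0,0,0]
    - [0.75,0,0,0.02,0,0,0]
    - [0.75,0,0,0.02,0,0,0]
    - [0.75,0,0,0.02,0,0,0]
    - [0.75,0,0,0.012,0,0,0]
    - [0.75,0,0,0.01,0,0,0]
    - [0.75,0,0,0,0,0,0]
    - [0.3,0,0,0,0,0,0]
    - [0,0,0,0,0,0,0]
    - [-0.2,0,0,0,0,0,0]
    - [-0.2,0,0,0,0,0,0]
    - [-0.2,0,0,0,0,0,0]

```text
clock: 16.5
tcp_pos: [0.5276, -0.2871, 0.0523]
orientation: [0.001, 0.707, 0.707, 0.0]
wrist_force: [-0.7, -0.9, 5.6]
finger_gap: 0.0589
```

Call:
carry_out:
  steps:
    - [-0.2,0,0,-0.01,0,0,0]
    - [-0.2,0,0,-0.02,0,0,0]
    - [-0.2,0,0,-0.03,0,0,0]
    - [-0.2,0,0,-0.04,0,0,0]
    - [-0.2,0,0,-0.04,0,0,0]
    - [-0.2,0,0,-0.02,0,0,0]
    - [-0.2,0.016,0.006,0,0,0,0]
    - [-0.2,0.034,0.012,0,0,0,0]
    - [-0.2,0.034,0.012,0,0,0,0]
    - [-0.2,0.034,0.012,0,0,0,0]
    - [-0.2,0.034,0.012,0,0,0,0]
    - [-0.2,0.034,0.012,0,0,0,0]
    - [-0.2,0.034,0.012,0,0,0,0]
    - [-0.2,0.034,0.012,0,0,0,0]
    - [-0.2,0.034,0.012,0,0,0,0]
    - [-0.2,0.034,0.012,0,0,0,0]
    - [-0.2,0.0137,0.0024,0,0,0,0]
    - [-0.2,0,0,0,0,0,0]
    - [-0.2,0,0,0,0,0,0]

```text
clock: 18.88
tcp_pos: [0.6425, 0.0487, 0.2108]
orientation: [-0.0, 0.707, 0.707, -0.001]
wrist_force: [0.2, 0.6, -1.5]
finger_gap: 0.0587
```

Call:
carry_out:
  steps:
    - [-0.2,0,0,0.02,0,0,0]
    - [-0.2,0,0,0.03,0,0,0]
    - [-0.2,0,0,0.03,0,0,0]
    - [-0.2,0,0,0.03,0,0,0]
    - [-0.2,0,0,0.02,0,0,0]
    - [-0.2,0,0,0,0,0,0]
    - [-0.2,0,0,0,0,0,0]

```text
clock: 19.75
tcp_pos: [0.6436, 0.0484, 0.0823]
orientation: [0.0, 0.707, 0.707, 0.0]
wrist_force: [-0.2, 0.1, -0.5]
finger_gap: 0.0586
```

Call:
carry_out:
  steps:
    - [-0.2,0,0,0.006,0,0,0]
    - [-0.2,0,0,0.006,0,0,0]
    - [-0.2,0,0,0.005,0,0,0]
    - [-0.2,0,0,0.004,0,0,0]
    - [-0.2,0,0,0.003,0,0,0]
    - [-0.2,0,0,0.002,0,0,0]
    - [-0.2,0,0,0.001,0,0,0]
    - [-0.2,0,0,0,0,0,0]
    - [-0.2,0,0,0,0,0,0]

```text
clock: 20.88
tcp_pos: [0.6436, 0.0493, 0.0553]
orientation: [0.001, 0.707, 0.707, 0.001]
wrist_force: [-1.9, -0.5, 6.2]
finger_gap: 0.0592
```

Call:
carry_out:
  steps:
    - [0.4,0,0,0,0,0,0]
    - [0.5,0,0,0,0,0,0]
    - [0.7,0,0,0,0,0,0]
    - [0.75,0,0,0,0,0,0]
    - [0.75,0,0,0,0,0,0]
    - [0.75,0,0,-0.01,0,0,0]
    - [0.75,0,0,-0.02,0,0,0]
    - [0.75,0,0,-0.03,0,0,0]
    - [0.75,0,0,-0.04,0,0,0]
    - [0.75,0,0,-0.04,0,0,0]
    - [0.75,-0.026,0,0,0,0,0]
    - [0.75,-0.04,-0.001,0,0,0,0]
    - [0.75,-0.04,-0.001,0,0,0,0]
    - [0.75,-0.04,-0.001,0,0,0,0]
    - [0.75,-0.04,-0.001,0,0,0,0]
    - [0.75,-0.04,-0.001,0,0,0,0]
    - [0.75,0,0,0,0,0,0]
    - [0.75,0,0,0.02,0,0,0]
    - [0.75,0,0,0.02,0,0,0]
    - [0.75,0,0,0,0,0,0]

```text
clock: 23.38
tcp_pos: [0.6372, -0.1753, 0.153]
orientation: [-0.002, 0.707, 0.708, -0.001]
wrist_force: [-1.0, 0.5, 0.2]
finger_gap: 0.075
```

Call:
carry_out:
  steps:
    - [0.75,0,0,0.02,0,0,0]
    - [0.75,-0.001,0.001,0.02,0,0,0]
    - [0.75,0,0,0.02,0,0,0]
    - [0.75,0,0,0.02,0,0,0]
    - [0.75,0,0,0.012,0,0,0]
    - [0.75,0,0,0.01,0,0,0]
    - [0.75,0,0,0,0,0,0]
    - [0.3,0,0,0,0,0,0]
    - [0,0,0,0,0,0,0]
    - [-0.2,0,0,0,0,0,0]
    - [-0.2,0,0,0,0,0,0]
    - [-0.2,0,0,0,0,0,0]

```text
clock: 24.88
tcp_pos: [0.6399, -0.178, 0.0533]
orientation: [0.001, 0.707, 0.707, 0.0]
wrist_force: [-0.2, 0.8, 5.7]
finger_gap: 0.0589
```

Call:
carry_out:
  steps:
    - [-0.2,0,0,-0.01,0,0,0]
    - [-0.2,0,0,-0.02,0,0,0]
    - [-0.2,0,0,-0.03,0,0,0]
    - [-0.2,0,0,-0.04,0,0,0]
    - [-0.2,0,0,-0.04,0,0,0]
    - [-0.2,0,0,-0.02,0,0,0]
    - [-0.2,0.0165,0.001,0,0,0,0]
    - [-0.2,0.038,0.001,0,0,0,0]
    - [-0.2,0.038,0.001,0,0,0,0]
    - [-0.2,0.038,0.001,0,0,0,0]
    - [-0.2,0.038,0.001,0,0,0,0]
    - [-0.2,0.038,0.001,0,0,0,0]
    - [-0.2,0.038,0.001,0,0,0,0]
    - [-0.2,0.038,0.001,0,0,0,0]
    - [-0.2,0.038,0,0,0,0,0]
    - [-0.2,0.038,0,0,0,0,0]
    - [-0.2,0.038,0,0,0,0,0]
    - [-0.2,0.02,0,0,0,0,0]
    - [-0.2,0,0,0,0,0,0]
    - [-0.2,0,0,0,0,0,0]

```text
clock: 27.38
tcp_pos: [0.6467, 0.2379, 0.2118]
orientation: [-0.0, 0.707, 0.707, -0.001]
wrist_force: [0.2, 0.1, -0.5]
finger_gap: 0.0586
```

Call:
carry_out:
  steps:
    - [-0.2,0,0,0.02,0,0,0]
    - [-0.2,0,0,0.03,0,0,0]
    - [-0.2,0,0,0.03,0,0,0]
    - [-0.2,0,0,0.03,0,0,0]
    - [-0.2,0,0,0.02,0,0,0]
    - [-0.2,0,0,0,0,0,0]
    - [-0.2,0,0,0,0,0,0]

```text
clock: 28.25
tcp_pos: [0.6477, 0.2379, 0.0834]
orientation: [0.0, 0.707, 0.707, 0.001]
wrist_force: [0.2, 0.6, -0.7]
finger_gap: 0.0588
```

Call:
carry_out:
  steps:
    - [-0.2,0,0,0.006,0,0,0]
    - [-0.2,0,0,0.006,0,0,0]
    - [-0.2,0,0,0.005,0,0,0]
    - [-0.2,0,0,0.004,0,0,0]
    - [-0.2,0,0,0.003,0,0,0]
    - [-0.2,0,0,0.002,0,0,0]
    - [-0.2,0,0,0.001,0,0,0]
    - [-0.2,0,0,0,0,0,0]
    - [-0.2,0,0,0,0,0,0]

```text
clock: 29.38
tcp_pos: [0.6474, 0.2388, 0.0563]
orientation: [0.0, 0.707, 0.707, 0.001]
wrist_force: [-2.1, -0.4, 6.4]
finger_gap: 0.0591
```

Call:
carry_out:
  steps:
    - [0.4,0,0,0,0,0,0]
    - [0.5,0,0,0,0,0,0]
    - [0.7,0,0,0,0,0,0]
    - [0.75,0,0,0,0,0,0]
    - [0.75,0,0,0,0,0,0]
    - [0.75,0,0,-0.01,0,0,0]
    - [0.75,0,0,-0.02,0,0,0]
    - [0.75,0,0,-0.03,0,0,0]
    - [0.75,0,0,-0.04,0,0,0]
    - [0.75,0,0,-0.04,0,0,0]
    - [0.75,0,0,-0.04,0,0,0]
    - [0.75,0,0,0,0,0,0]

```text
clock: 30.88
tcp_pos: [0.6489, 0.2393, 0.2409]
orientation: [0.002, 0.707, 0.707, 0.004]
wrist_force: [0.4, -0.1, -0.0]
finger_gap: 0.0748
```

Call:
carry_out:
  steps:
    - [0,0,0,0,0,0,0.1745]
    - [0,0,0,0,0,0,0.1745]
    - [0,0,0,0,0,0,0.1745]
    - [0,0,0,0,0,0,0.1745]
    - [0,0,0,0,0,0,0.1745]
    - [0,0,0,0,0,0,0.1745]
    - [0,0,0,0,0,0,0.1745]
    - [0,0,0,0,0,0,0.1745]
    - [0,0,0,0,0,0,0.1748]
    - [0,-0.011,0.038,0,0,0,0]
    - [0,-0.011,0.038,0,0,0,0]
    - [0,-0.011,0.038,0,0,0,0]
    - [0,-0.011,0.038,0,0,0,0]
    - [0,-0.011,0.038,0,0,0,0]
    - [0,-0.011,0.038,0,0,0,0]
    - [0,-0.011,0.038,0,0,0,0]
    - [0,-0.011,0.038,0,0,0,0]
    - [0,-0.011,0.038,0,0,0,0]
    - [0,0,0,0,0,0,0]

```text
clock: 33.25
tcp_pos: [0.5472, -0.1054, 0.2348]
orientation: [-0.0, 1.0, -0.002, -0.0]
wrist_force: [0.0, 0.0, -0.2]
finger_gap: 0.0424
```

```bash
python3 - <<'E'
from h import *
t=env.read_camera("top");s=env.read_camera("scene")
a=cv2.resize(t["color"][130:300,90:410],None,fx=2.4,fy=2.4,interpolation=cv2.INTER_CUBIC)
cv2.imwrite("pics/t2.png",np.clip(a[:,:,::-1]*1.7,0,255).astype(np.uint8))
cv2.imwrite("pics/t2raw.png",t["color"][:,:,::-1]);cv2.imwrite("pics/s2raw.png",s["color"][:,:,::-1])
print(env.get_state()["tcp_pos"])
E
```

```text
[ 0.54787096 -0.10328242  0.23495223]
```

View pics/t2.png

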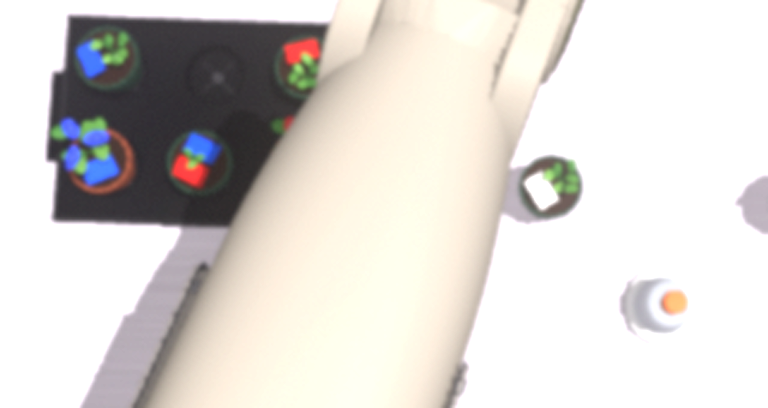

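```bash
python3 - <<'E'
from h import *
c=env.read_camera("top")
print("hyb",ray(c,173,197.2,.063), "collar",ray(c,365.5,257,.008))
im=cv2.imread("pics/top0.png")[230:285,335:395]
hsv=cv2.cvtColor(im,cv2.COLOR_BGR2HSV)
# pot rim green on hybrid
t=cv2.imread("pics/t2raw.png");h=cv2.cvtColor(t,cv2.COLOR_BGR2HSV)[175:220,155:192]
m=((h[...,2]>28)).astype(np.uint8)
k=cv2.connectedComponentsWithStats(m)
i=1+np.argmax(k[2][1:,4]);q=k[2][i];print("blob bbox",q+np.array([155,175,0,0,0]))
n=cv2.findContours((k[1]==i).astype(np.uint8),0,1)[0][0];(u,v),r=cv2.minEnclosingCircle(n);print(u+155,v+175,r,ray(c,u+155,v+175,.063))
for y in range(20,35,3): print(y+230,im[y].max(1).tolist())
cv2.imwrite("pics/d3.png",cv2.resize(np.clip((im.astype(float)-100)*2,0,255).astype(np.uint8),None,fx=8,fy=8,interpolation=cv2.INTER_CUBIC))
E
```

```text
hyb [0.54994469 0.14413976 0.063     ] collar [ 0.42811881 -0.2985297   0.008     ]
blob bbox [ 155  175   37   45 1196]
173.0 197.0 28.425439834594727 [0.55040202 0.14416227 0.063     ]
250 [180, 181, 180, 181, 181, 181, 181, 181, 181, 181, 181, 181, 180, 177, 164, 140, 118, 117, 121, 120, 117, 112, 110, 110, 114, 120, 130, 143, 152, 156, 158, 158, 153, 150, 155, 161, 164, 162, 159, 164, 178, 188, 187, 184, 183, 179, 177, 178, 178, 179, 179, 179, 179, 179, 179, 179, 179, 179, 180, 180]
253 [178, 178, 178, 179, 179, 179, 179, 180, 180, 179, 179, 177, 167, 143, 120, 112, 116, 120, 119, 114, 111, 109, 111, 115, 123, 137, 151, 158, 159, 154, 141, 136, 154, 181, 197, 202, 204, 204, 203, 199, 186, 175, 182, 191, 188, 187, 185, 180, 178, 178, 178, 179, 178, 178, 179, 178, 179, 179, 179, 179]
256 [181, 180, 180, 180, 181, 181, 181, 181, 181, 181, 180, 177, 162, 134, 112, 112, 117, 121, 117, 112, 110, 110, 113, 118, 130, 145, 157, 159, 158, 140, 124, 132, 168, 195, 205, 207, 208, 209, 208, 207, 198, 181, 177, 191, 191, 185, 182, 179, 177, 178, 177, 177, 178, 177, 177, 178, 177, 177, 177, 177]
259 [179, 179, 179, 180, 180, 180, 180, 179, 180, 180, 180, 177, 164, 136, 114, 110, 117, 121, 119, 114, 110, 110, 112, 115, 122, 135, 150, 159, 161, 157, 144, 132, 133, 153, 176, 189, 196, 198, 194, 182, 167, 161, 176, 189, 188, 184, 182, 181, 180, 180, 180, 180, 180, 181, 180, 180, 181, 181, 181, 181]
262 [182, 183, 183, 182, 182, 182, 183, 182, 183, 182, 182, 182, 181, 174, 156, 130, 119, 120, 122, 118, 115, 112, 112, 113, 116, 120, 129, 143, 154, 160, 163, 163, 163, 161, 158, 159, 162, 163, 164, 164, 166, 172, 180, 185, 188, 189, 184, 179, 178, 179, 179, 179, 179, 179, 179, 179, 179, 180, 180, 180]
```

View pics/d3.png

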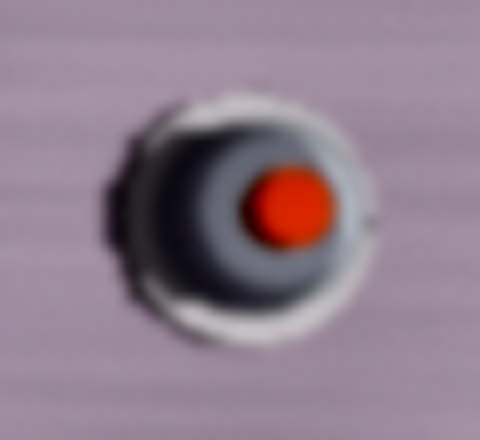

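Call:
carry_out:
  steps:
    - [0,-0.02,0.0327,0,0,0,0]
    - [0,-0.02,0.0327,0,0,0,0]
    - [0,-0.02,0.0327,0,0,0,0]
    - [0,-0.02,0.0327,0,0,0,0]
    - [0,-0.02,0.0327,0,0,0,0]
    - [0,-0.02,0.0322,0,0,0,0]
    - [0,0,0,0,0,0,0]
    - [0,0,0,0.03,0,0,0]
    - [0,0,0,0.03,0,0,0]
    - [0,0,0,0.03,0,0,0]
    - [0,0,0,0.02,0,0,0]
    - [0,0,0,0,0,0,0]
    - [0,0,0,0,0,0,0]

```text
clock: 35.02
tcp_pos: [0.4293, -0.2985, 0.1261]
orientation: [0.0, 1.0, 0.001, 0.0]
wrist_force: [1.2, -0.5, -0.6]
finger_gap: 0.0427
```

```bash
python3 - <<'E'
from h import *
s=env.read_camera("scene");print(env.get_state()["tcp_pos"])
a=cv2.resize(s["color"][150:270,110:230],None,fx=4.5,fy=4.5,interpolation=cv2.INTER_CUBIC)
cv2.imwrite("pics/g4.png",np.clip(a[:,:,::-1]*1.3,0,255).astype(np.uint8))
E
```

```text
[ 0.42939028 -0.29894645  0.1263395 ]
```

View pics/g4.png

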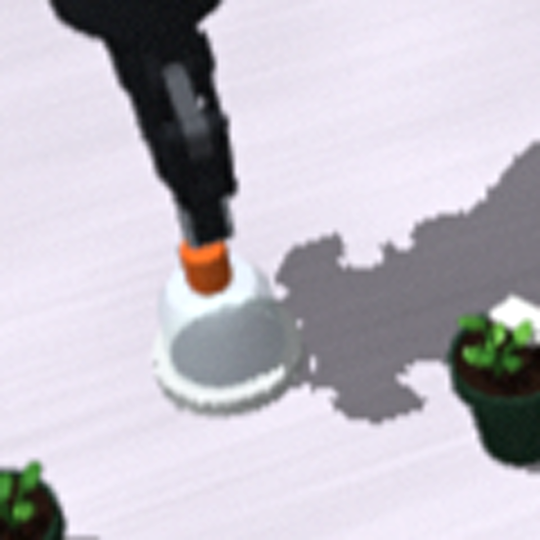

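Call:
carry_out:
  steps:
    - [0,0,0,0.015,0,0,0]
    - [0,0,0,0.015,0,0,0]
    - [0,0,0,0.01,0,0,0]
    - [0,0,0,0.005,0,0,0]
    - [0,0,0,0,0,0,0]
    - [-0.3,0,0,0,0,0,0]
    - [-0.5,0,0,0,0,0,0]
    - [-0.8,0,0,0,0,0,0]
    - [-0.8,0,0,0,0,0,0]
    - [-0.8,0,0,0,0,0,0]
  grip_force: 25

```text
clock: 36.33
tcp_pos: [0.4285, -0.2992, 0.0806]
orientation: [0.0, 1.0, 0.0, 0.0]
wrist_force: [-0.2, 0.3, 1.8]
finger_gap: 0.021
```

Call:
carry_out:
  steps:
    - [-0.8,0,0,-0.01,0,0,0]
    - [-0.8,0,0,-0.02,0,0,0]
    - [-0.8,0,0,-0.03,0,0,0]
    - [-0.8,0,0,-0.04,0,0,0]
    - [-0.8,0,0,-0.04,0,0,0]
    - [-0.8,0,0,-0.02,0,0,0]
    - [-0.8,0.006,-0.022,0,0,0,0]
    - [-0.8,0.01,-0.037,0,0,0,0]
    - [-0.8,0.01,-0.037,0,0,0,0]
    - [-0.8,0.01,-0.037,0,0,0,0]
    - [-0.8,0.01,-0.037,0,0,0,0]
    - [-0.8,0.01,-0.037,0,0,0,0]
    - [-0.8,0.01,-0.037,0,0,0,0]
    - [-0.8,0.01,-0.037,0,0,0,0]
    - [-0.8,0.01,-0.037,0,0,0,0]
    - [-0.8,0.01,-0.037,0,0,0,0]
    - [-0.8,0.01,-0.037,0,0,0,0]
    - [-0.8,0.01,-0.037,0,0,0,0]
    - [-0.8,0.005,-0.015,0,0,0,0]
    - [-0.8,0,0,0,0,0,0]

```text
clock: 38.83
tcp_pos: [0.549, 0.1455, 0.2403]
orientation: [0.0, 1.0, 0.001, -0.0]
wrist_force: [-0.1, 0.8, -0.1]
finger_gap: 0.0207
```

Call:
carry_out:
  steps:
    - [-0.8,0,0,0.02,0,0,0]
    - [-0.8,0,0,0.03,0,0,0]
    - [-0.8,0,0,0.03,0,0,0]
    - [-0.8,0,0,0.01,0,0,0]
    - [-0.8,0,0,0,0,0,0]
    - [-0.8,0,0,0,0,0,0]

```text
clock: 39.58
tcp_pos: [0.5499, 0.1447, 0.1517]
orientation: [-0.0, 1.0, 0.0, 0.001]
wrist_force: [0.4, 0.5, -0.6]
finger_gap: 0.0207
```

```bash
python3 - <<'E'
from h import *
s=env.read_camera("scene");print(env.get_state()["tcp_pos"])
print("expected hybrid rim px",proj(s,[.5502,.145,.063]))
a=cv2.resize(s["color"][120:240,300:430],None,fx=4.5,fy=4.5,interpolation=cv2.INTER_CUBIC)
cv2.imwrite("pics/g5.png",np.clip(a[:,:,::-1]*1.6,0,255).astype(np.uint8))
E
```

```text
[0.54993939 0.14487119 0.15176646]
expected hybrid rim px [361.85803558 186.14725427]
```

View pics/g5.png

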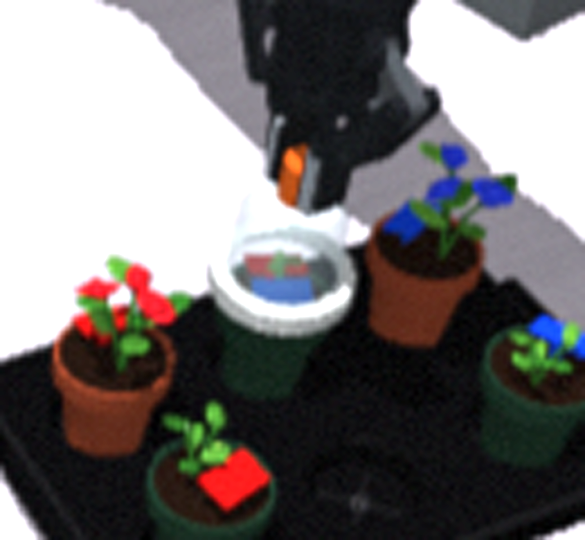

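Call:
carry_out:
  steps:
    - [-0.8,0,0,0.003,0,0,0]
    - [-0.8,0,0,0.003,0,0,0]
    - [-0.8,0,0,0.003,0,0,0]
    - [-0.8,0,0,0.002,0,0,0]
    - [-0.8,0,0,0,0,0,0]

```text
clock: 40.25
tcp_pos: [0.5489, 0.145, 0.139]
orientation: [-0.0, 1.0, 0.0, -0.0]
wrist_force: [0.1, -0.4, 0.2]
finger_gap: 0.0211
```

Call:
carry_out:
  steps:
    - [-0.8,0,0,0.002,0,0,0]
    - [-0.8,0,0,0.002,0,0,0]
    - [-0.8,0,0,0.002,0,0,0]
    - [-0.8,0,0,0,0,0,0]

```text
clock: 40.75
tcp_pos: [0.5492, 0.145, 0.1335]
orientation: [-0.0, 1.0, 0.0, 0.0]
wrist_force: [0.6, -0.8, 1.2]
finger_gap: 0.0211
```

Call:
carry_out:
  steps:
    - [-0.8,0,0,0.001,0,0,0]
    - [-0.8,0,0,0,0,0,0]

```text
clock: 41.0
tcp_pos: [0.5496, 0.145, 0.1333]
orientation: [-0.0, 1.0, 0.0, 0.001]
wrist_force: [-0.7, 1.1, 5.3]
finger_gap: 0.0211
```

Seated. Release slowly, go up and clear away.

Call:
carry_out:
  steps:
    - [-0.8,0,0,-0.001,0,0,0]
    - [-0.4,0,0,0,0,0,0]
    - [-0.2,0,0,0,0,0,0]
    - [0,0,0,0,0,0,0]
    - [0,0,0,0,0,0,0]
    - [0,0,0,-0.01,0,0,0]
    - [0,0,0,-0.02,0,0,0]
    - [0,0,0,-0.03,0,0,0]
    - [0,0,0,-0.04,0,0,0]
    - [0,0,0,-0.02,0,0,0]
    - [0,-0.012,0.03,0,0,0,0]
    - [0,-0.012,0.03,0,0,0,0]
    - [0,-0.012,0.03,0,0,0,0]
    - [0,-0.012,0.03,0,0,0,0]
    - [0,-0.012,0.03,0,0,0,0]
    - [0,-0.012,0.03,0,0,0,0]
    - [0,-0.012,0.03,0,0,0,0]
    - [0,-0.012,0.03,0,0,0,0]
    - [0,-0.012,0.03,0,0,0,0]
    - [0,-0.012,0.03,0,0,0,0]

```text
clock: 43.5
tcp_pos: [0.4289, -0.1561, 0.2542]
orientation: [0.0, 1.0, 0.0, 0.001]
wrist_force: [-0.3, -0.5, 0.1]
finger_gap: 0.0426
```

Call:
carry_out:
  steps:
    - [0,0,0.03,0,0,0,0]
    - [0,0,0.03,0,0,0,0]
    - [0,0,0.03,0,0,0,0]
    - [0,0,0.03,0,0,0,0]
    - [0,0,0,0,0,0,0]
    - [0,0,0,0,0,0,0]

```text
clock: 44.25
tcp_pos: [0.4292, -0.2747, 0.2536]
orientation: [-0.0, 1.0, 0.0, 0.0]
wrist_force: [0.0, 0.6, 0.2]
finger_gap: 0.0426
```

```bash
python3 - <<'E'
from h import *
t=env.read_camera("top");s=env.read_camera("scene")
a=cv2.resize(s["color"][120:270,280:460],(480,400),interpolation=cv2.INTER_CUBIC)
b=cv2.resize(t["color"][120:290,100:240],(320,389),interpolation=cv2.INTER_CUBIC)
b=cv2.copyMakeBorder(b,0,11,0,0,cv2.BORDER_CONSTANT)
cv2.imwrite("pics/f.png",np.clip(np.hstack([a,b])[:,:,::-1]*1.6,0,255).astype(np.uint8))
E
```

```text
(no output)
```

View pics/f.png

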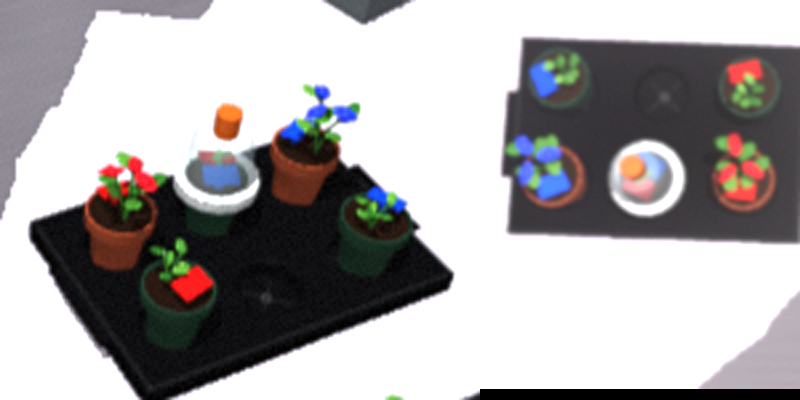

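```bash
python3 - <<'E'
from h import *
for n,box,z in(("top",(150,220,150,200),.128),("scene",(140,190,340,390),.123)):
    c=env.read_camera(n);h=cv2.cvtColor(c["color"],cv2.COLOR_RGB2HSV)
    m=((h[...,0]>5)&(h[...,0]<20)&(h[...,1]>140)&(h[...,2]>150))
    k=np.zeros_like(m);a,b,d,e=box;k[a:b,d:e]=m[a:b,d:e]
    v,u=np.nonzero(k);print(n,len(u),u.mean(),v.mean(),ray(c,u.mean(),v.mean(),z))
E
```

```text
top 62 165.98387096774192 192.6451612903226 [0.54907945 0.14589427 0.128     ]
scene 43 365.7674418604651 161.86046511627907 [0.53787077 0.15253352 0.123     ]
```

```bash
python3 -c "
from workcell import env
print(env.hand_in(), env.get_state()['clock'])"
```

```text
the job is handed in; nothing more can be done
the job is handed in; nothing more can be done
```

The cross is set out and handed in at about 44 s of the 109 s allowed; the hand-in reports no verdict.

- **Placed in this order:** the hybrid between its parents, the red-tag seedling behind the red-tag parent, the blue-tag seedling behind the blue-tag parent, then the dome over the hybrid. Each pot was lowered to light contact, about 6–11 N at the wrist.
- **Final views:** both cameras show all three pots upright in their pockets, the dome level on the hybrid and the parents still in their pockets. I did not re-measure the yellow-tag and white-tag pots, but no grasp was made on them and no contact with them showed up in the wrist force.
- **Dome seating:** the arm stopped at the expected seated height, 0.133 m, with about 5 N of contact.
- **One disagreement:** the top camera puts the knob at (0.549, 0.146), within about 1 mm of the hybrid's axis. The scene camera read it about 12 mm off in x and 7 mm off in y. It was off by about 13 mm in x before I moved the dome, which fits my assumed height for the knob's visible centre being wrong, so I put it down to that rather than to the dome leaning.

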